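Set the stone balls in the rest board

TASK

Two big polished stone balls are lying loose on the bench where they could roll off. Set each of them gently, without dropping it, into one of the two empty dimples of the plywood rest board, so that both sit there still, beside the ball already in the third dimple.

Things in the scene. Friction and masses are not known exactly. Their poses are not given: they have to be found in the camera images.
- ball_a: Solid polished stone ball, 50 mm diameter, 0.12 to 0.25 kg, lying loose on the bench on the robot's side of the board; it rolls if nudged. Origin: the ball's centre, 25 mm above the bench; its axes mean nothing. In the same row, not to be taken for it: a smaller stone ball (32 mm) and two upright stone drill cores (45 mm wide, 30 mm high; 25 mm wide, 50 mm high).
- ball_b: The second 50 mm stone ball, just like the first and lying loose in the same row; origin at its centre. Either ball may go in either dimple. The things in the row stand at least 95 mm apart, centre to centre.
- board_hole0 (a point): End (-y) dimple of the fixed plywood rest board, empty at the start. Point: centre of its round mouth, on the board's top face, 20 mm above the bench. Mouth 30 mm wide, 10 mm deep: a 50 mm ball rests on its rim, its centre 20 mm above this point. z up, y along the board, x across. Board 110 mm across, 310 mm long, 20 mm thick; three dimples in a row along its middle, 100 mm apart.
- board_hole1 (a point): Middle dimple of the board, empty at the start, the same shape; point and axes as for the end one. The third dimple, 100 mm further on at the +y end, already holds a 50 mm ball (top 65 mm above the bench). A ball let go low and within 10 mm of a dimple's centre settles into it by itself.
Things that resemble listed ones, but are neither listed nor needed, are in the scene too. Leave any blue look-alike of the ball_a alone.

How it is judged:
At the end, for the whole second after the job is handed in: Each of the two dimples holds one of the two big balls, in either order: ball centre within 10 mm of the dimple's centre seen from above and 10 to 22.5 mm above its mouth (a ball lying on the board beside a dimple is 25 mm above), both let go and at rest (below 0.02 m/s) (((horizontal distance between ball_a and board_hole0 below 0.01 m and z of ball_a in the frame of board_hole0 between 0.01 and 0.0225 m and horizontal distance between ball_b and board_hole1 below 0.01 m and z of ball_b in the frame of board_hole1 between 0.01 and 0.0225 m) or (horizontal distance between ball_a and board_hole1 below 0.01 m and z of ball_a in the frame of board_hole1 between 0.01 and 0.0225 m and horizontal distance between ball_b and board_hole0 below 0.01 m and z of ball_b in the frame of board_hole0 between 0.01 and 0.0225 m)) and linear speed of each of ball_a, ball_b below 0.02 m/s); the robot touches nothing.
It fails at once if a big ball (ball_a) dropped or thrown in: faster than 0.5 m/s within 30 mm sideways of a dimple and with its centre less than 50 mm above the mouth (linear speed of ball_a above 0.5 m/s and ((horizontal distance between ball_a and board_hole0 below 0.03 m and z of ball_a in the frame of board_hole0 below 0.05 m) or (horizontal distance between ball_a and board_hole1 below 0.03 m and z of ball_a in the frame of board_hole1 below 0.05 m))).
It fails at once if a big ball (ball_b) dropped or thrown in: faster than 0.5 m/s within 30 mm sideways of a dimple and with its centre less than 50 mm above the mouth (linear speed of ball_b above 0.5 m/s and ((horizontal distance between ball_b and board_hole0 below 0.03 m and z of ball_b in the frame of board_hole0 below 0.05 m) or (horizontal distance between ball_b and board_hole1 below 0.03 m and z of ball_b in the frame of board_hole1 below 0.05 m))).
It also fails if it takes over 58 s, if anything falls off the work surface, if the arm or the gripper's body presses on something with over 40 N, if the wrist force passes 120 N, or if a joint passes its speed limit or range.

ROBOT

A 6-joint arm with a two-finger parallel gripper is mounted at the origin on the work surface. World frame = base frame: x ahead of the robot, y to its left, z up, the work surface at z = 0. Lengths are in m, angles in rad, forces in N, time in s.
With the tool pointing down it reaches from about 0.275 to 0.825 m from the base axis. Payload 4.9 kg.
Tool frame: the origin (TCP) lies midway between the tips of the shut fingers; the grasp point (between the pads) lies 19 mm behind it (bot.grip_depth is the distance from the TCP to the grasp point, in m); z points along the fingers, y is the line along which they close (so a half turn about z gives the same grasp; the last joint's range is limited). The gripper opens to 85 mm and grips with 20 to 120 N. Pads are 22 mm wide; open, the fingers measure 114 mm over their backs; the gripper's body (76 mm by 85 mm) begins 54 mm behind the grasp point. The pads swing forward as they close: fully open they stand 13 mm farther back than shut.
Start: joints at [1.069, 0.326, -0.193, 1.052, 0, 1.437], TCP at [0.198, 0.513, 0.231] pointing down, gripper open.
Joint ranges: [-2.65, 2.65], [-0.97, 1.79], [-1.3, 1.35], [-1.93, 2.1], [-1.47, 1.37], [-3.14, 3.14]. Speed limits (rad/s): [2.57, 2.57, 3.14, 3.14, 3.14, 3.14].

INTERFACE

Orientations are given as a unit quaternion [w, x, y, z].
In Python, from cell import bot gives the robot as it stands. Calls block until the motion is done:
- bot.move_pose(position, orientation): joint-space move of the TCP to a pose.
- bot.move_linear(position, speed=0.15, rotation=None, until_force=None): straight line of the TCP; rotation=None keeps the orientation; speed is the mean speed in m/s. With until_force (N) it stops when the force on the tool has changed by that much, and returns True; else False.
- bot.goto_joints(angles): joint-space move.
- bot.set_gripper(opening, grasp_force=None): opening from 0.0 (shut) to 1.0 (fully open); grasp_force is the grip in N (None keeps the last); returns when the fingers have stopped.
- bot.wait(seconds).
- bot.solve_ik(position, orientation): joint angles nearest the present ones, or None.
- bot.camera(name): name is "scene" or "side" or "wrist"; returns the picture (480x640x3 uint8, red, green, blue); there is no depth.
- bot.calibration(name): a dict with "mtx" (3x3 intrinsics, pixels), "extrinsics" (4x4, takes a point from world to camera coordinates); the wrist camera has in their place "hand_eye" (4x4, takes a point from camera to tool coordinates, whose origin is the TCP and whose axes are the flange's). Camera axes: x right, y down, z forward; pixel columns grow to the right and rows downward; lengths in m; the calibration is good to about 2 mm. A picture is of the moment at which its call begins: read the wrist's pose just before it. calibration takes no time and is no camera call.
A pose or a line that the arm cannot do raises bot.PlanningError and nothing moves.
- bot.close_job(): hands the job in; it is judged then, once.
Trained networks look in the newest picture that a camera, given by its name, has taken for a name from the list of things; names that differ only in an ending like _2 or _b are one class to them, and where a whole thing is asked for, a point or a joint stands for the part that bears it (a point fixed in the world has none). Each returns a list of dicts, best first, with "confidence" (0 to 1); they miss things now and then, are a little off and sometimes report something else, mostly with a low value. They report only what shows in the picture. A call takes as long as a camera call. They do not tell look-alikes from the thing itself.
- bot.search_frame(camera, thing): "bbox" ([left, top, width, height] in pixels, round what is visible of it).
Readings, each from a call of its own:
- bot.read_clock(): time.
- bot.read_joint_positions(): joint angles.
- bot.read_joint_vel(): joint speeds.
- bot.read_joint_efforts(): joint torques, N m.
- bot.read_position(): TCP position.
- bot.read_tool_rot(): TCP orientation.
- bot.read_ft_force(): force on the tool from outside, world axes, zero at the start.
- bot.read_moment(): the same for the moment, N m.
- bot.read_gripper_width(): opening from 0.0 (shut) to 1.0 (fully open).
- bot.read_finger_force(): force on a finger pad.
Only numpy, scipy, OpenCV 4.12 (cv2) and the standard library are available. Lean on these libraries where they do the work, as an engineer would, in place of code of your own. Each camera call takes 0.05 s, during which the arm holds its last target. There are 200 camera calls.

## Working session

There is one attempt and no reset: what is moved stays moved. The work goes in short steps, each a Python script; the robot and the scene stay as the last script left them, time stands still between calls to the robot, and variables do not carry over. Pictures are saved under pics/ and viewed, at most 10 in all, crops included, and the job is handed in when it is done.

```bash
mkdir -p pics; python3 - <<'E'
from cell import bot
import cv2, numpy as np
for n in ("scene","side"):
    im=bot.camera(n); cv2.imwrite(f"pics/{n}0.png",im[:,:,::-1])
    c=bot.calibration(n); print(n,c["mtx"].tolist(),np.round(c["extrinsics"],4).tolist())
    for t in ("ball_a","board_hole0"):
        print(t,[(np.round(d["bbox"]).tolist(),round(d["confidence"],2)) for d in bot.search_frame(n,t)])
print(bot.calibration("wrist"), bot.read_tool_rot(), bot.read_clock())
E
```

```text
scene [[498.02868358453935, 0.0, 314.63301581355347], [0.0, 498.02868358453935, 243.3359483448898], [0.0, 0.0, 1.0]] [[0.1255, 0.9921, 0.005, -0.0748], [0.5233, -0.062, -0.8499, -0.1825], [-0.8428, 0.1093, -0.5269, 1.2463], [0.0, 0.0, 0.0, 1.0]]
ball_a [([357.0, 232.0, 30.0, 28.0], 0.89), ([205.0, 240.0, 28.0, 30.0], 0.75), ([350.0, 209.0, 25.0, 27.0], 0.59), ([304.0, 213.0, 24.0, 29.0], 0.56)]
board_hole0 [([236.0, 288.0, 231.0, 96.0], 0.87)]
side [[495.9926625101952, 0.0, 314.7769410073018], [0.0, 495.9926625101952, 252.66362266751835], [0.0, 0.0, 1.0]] [[-0.9838, -0.1785, -0.0139, 0.4813], [-0.0852, 0.5349, -0.8406, 0.076], [0.1575, -0.8258, -0.5415, 0.807], [0.0, 0.0, 0.0, 1.0]]
ball_a [([353.0, 208.0, 24.0, 29.0], 0.87), ([383.0, 265.0, 33.0, 32.0], 0.83), ([332.0, 292.0, 34.0, 33.0], 0.82), ([395.0, 300.0, 30.0, 35.0], 0.58)]
board_hole0 [([182.0, 226.0, 96.0, 119.0], 0.67)]
{'mtx': array([[386.90508536,   0.        , 319.31400258],
       [  0.        , 386.90508536, 245.31557322],
       [  0.        ,   0.        ,   1.        ]]), 'hand_eye': array([[ 7.16913886e-04, -9.62011510e-01, -2.73007951e-01,
         6.89729153e-02],
       [ 9.99999732e-01,  6.49705108e-04,  3.36583246e-04,
        -1.72589040e-04],
       [-1.46422296e-04, -2.73008119e-01,  9.62011718e-01,
        -1.44805989e-01],
       [ 0.00000000e+00,  0.00000000e+00,  0.00000000e+00,
         1.00000000e+00]])} [-1.04352846e-04  1.82862043e-01  9.83138538e-01 -2.79587152e-04] 0.3
```

View pics/scene0.png

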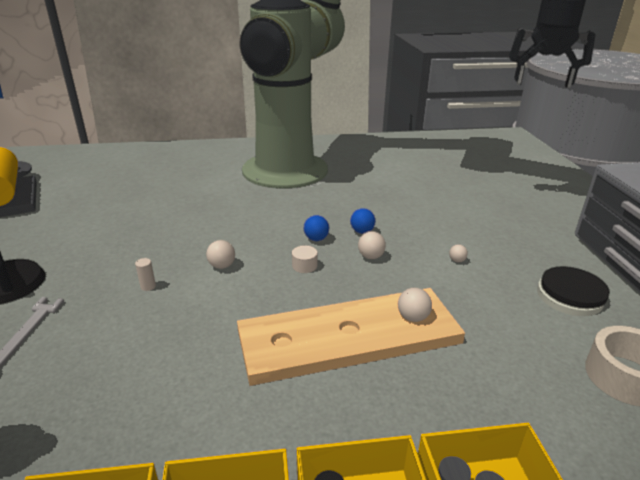

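View pics/side0.png

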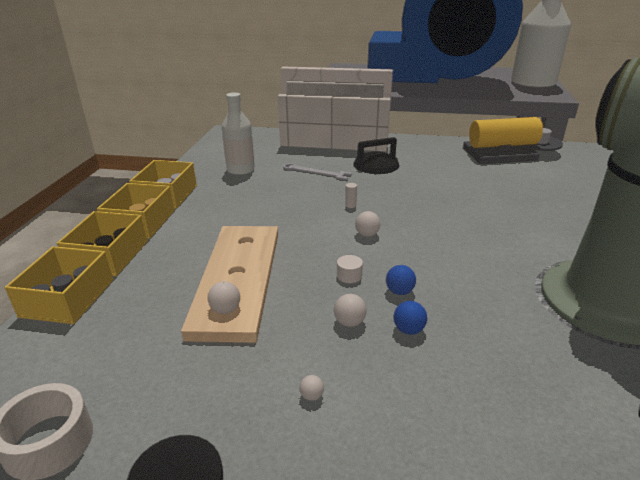

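Candidates, in scene pixels:
- Pale balls at (221,254) and (372,246) are the 50 mm ones in the row.
- The pale ball at (458,254) is the small 32 mm one.
- (305,259) and (146,274) are the drill cores.
- The blue balls at (316,228) and (363,220) are look-alikes to leave alone.
- The grey ball at (415,306) is already in the third dimple.

The empty dimples are at (282,340) and (349,327). In the side view the big balls are at (368,224) and (350,310), and the dimples at (245,240) and (237,270). Next I triangulate and confirm with a crop.

```bash
cat > h.py <<'E'
from cell import bot
import cv2, numpy as np
from scipy.spatial.transform import Rotation as R
def K(n):
    c=bot.calibration(n); return c["mtx"]
def ext(n):
    if n!="wrist": return bot.calibration(n)["extrinsics"]
    T=np.eye(4); T[:3,3]=bot.read_position(); q=bot.read_tool_rot()
    T[:3,:3]=R.from_quat([q[1],q[2],q[3],q[0]]).as_matrix()
    return np.linalg.inv(T@bot.calibration("wrist")["hand_eye"])
def plane(n,uv,z,E=None):
    E=ext(n) if E is None else E
    d=np.linalg.inv(K(n))@[uv[0],uv[1],1]; d=E[:3,:3].T@d; o=-E[:3,:3].T@E[:3,3]
    return o+d*(z-o[2])/d[2]
def down(yaw): # tool y axis along world angle yaw
    m=np.array([[np.sin(yaw),np.cos(yaw),0],[-np.cos(yaw),np.sin(yaw),0],[0,0,-1]])
    q=R.from_matrix(m).as_quat(); return np.array([q[3],q[0],q[1],q[2]])
E
python3 - <<'E'
from h import *
for nm,s,d,z in [("bigL",(221,254.5),(368,224),.025),("bigR",(372,246),(350,310),.025),("small",(458.5,254),(312,388),.016),("blue1",(316.5,228),(401,280),.025),("blue2",(363,221),(410,318),.025),
  ("wcore",(305,259),(349.5,270),.015),("tcore",(146,274),(351,196),.025),("h0",(282,340),(245.5,240.5),.02),("h1",(349,327),(237,270.5),.02),("b3",(415,306),(224,298),.04)]:
    print(nm,plane("scene",s,z).round(4)[:2],plane("side",d,z).round(4)[:2])
im=cv2.imread("pics/scene0.png")[200:390,120:480]
cv2.imwrite("pics/crop.png",cv2.resize(im,None,fx=2.2,fy=2.2,interpolation=2))
E
```

```text
bigL [ 0.4099 -0.1419] [ 0.4084 -0.1432]
bigR [0.4136 0.1273] [0.4116 0.1258]
small [0.4444 0.2794] [0.442  0.2788]
blue1 [0.3376 0.0362] [0.338  0.0353]
blue2 [0.321  0.1303] [0.3215 0.1299]
wcore [0.4264 0.0042] [0.4266 0.0057]
tcore [ 0.4549 -0.2625] [ 0.456 -0.261]
h0 [ 0.6335 -0.0508] [ 0.6319 -0.0531]
h1 [0.618  0.0472] [0.6172 0.0452]
b3 [0.6066 0.1467] [0.6033 0.1466]
```

View pics/crop.png

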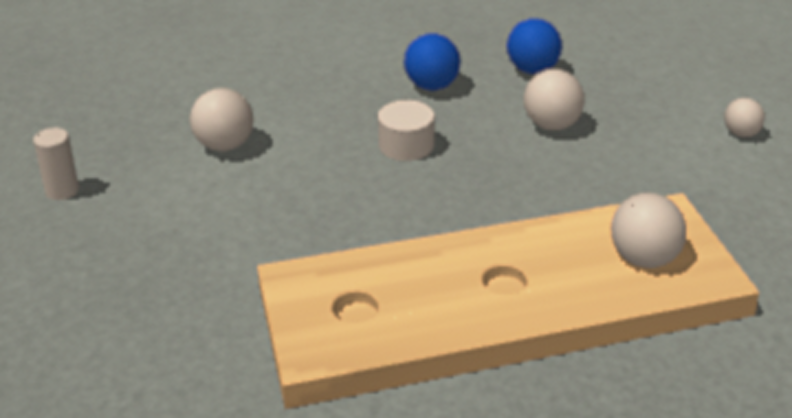

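The crop confirms both 50 mm pale balls, and the two cameras agree within about 2 mm. I'll take the right ball first: a close wrist look, then grasp and lift.

```bash
cat >> h.py <<'E'
def go(p,yaw):
    qs=[down(yaw),down(yaw+np.pi)]; s=[bot.solve_ik(p,q) for q in qs]
    i=min((k for k in (0,1) if s[k] is not None),key=lambda k:abs(s[k][5]))
    bot.move_pose(p,qs[i])
def look(xy,z,thing="ball_a",name=None):
    E=ext("wrist"); im=bot.camera("wrist")
    if name: cv2.imwrite(name,im[:,:,::-1])
    c=[]
    for d in bot.search_frame("wrist",thing):
        l,t,w,h=d["bbox"]; c.append(plane("wrist",(l+w/2,t+h/2),z,E)[:2])
    print("wrist sees",np.round(c,4).tolist())
    c=[p for p in c if np.linalg.norm(p-xy)<.012]
    return min(c,key=lambda p:np.linalg.norm(p-xy)) if c else None
def pick(xy,name):
    xy=np.array(xy); bot.set_gripper(1.0,40)
    go([*xy,.17],np.pi/2)
    m=look(xy,.025,name=name)
    if m is not None: xy=(xy+m)/2
    print("target",xy)
    bot.move_linear([*xy,.07],speed=.2); bot.move_linear([*xy,.003],speed=.08)
    bot.set_gripper(0.0,40); print("grip",bot.read_gripper_width(),bot.read_finger_force())
    bot.move_linear([*xy,.17],speed=.15)
    print("lifted",bot.read_gripper_width(),bot.read_finger_force(),bot.read_clock())
E
python3 - <<'E'
from h import *
pick([.4126,.1265],"pics/w1.png")
go([.6181,.0467,.17],.15)
cv2.imwrite("pics/w2.png",bot.camera("wrist")[:,:,::-1])
print(bot.read_position(),bot.read_joint_positions(),bot.read_clock())
np.save("E2.npy",ext("wrist"))
E
```

```text
Traceback (most recent call last):
  File "h.py", line 33, in pick
    go([*xy,.17],np.pi/2)
    ~~^^^^^^^^^^^^^^^^^^^
  File "h.py", line 19, in go
    qs=[down(yaw),down(yaw+np.pi)]; s=[bot.solve_ik(p,q) for q in qs]
        ~~~~^^^^^
  File "h.py", line 17, in down
    q=R.from_matrix(m).as_quat(); return np.array([q[3],q[0],q[1],q[2]])
      ~~~~~~~~~~~~~^^^
  File "scipy/spatial/transform/_rotation.pyx", line 1143, in scipy.spatial.transform._rotation.Rotation.from_matrix
ValueError: Non-positive determinant (left-handed or null coordinate frame) in rotation matrix 0: [[ 1.000000e+00  6.123234e-17  0.000000e+00]
 [-6.123234e-17  1.000000e+00  0.000000e+00]
 [ 0.000000e+00  0.000000e+00 -1.000000e+00]].
```

```bash
sed -i 's/\[\[np.sin(yaw),np.cos(yaw),0\],\[-np.cos(yaw)/[[-np.sin(yaw),np.cos(yaw),0],[np.cos(yaw)/' h.py
python3 - <<'E'
from h import *
pick([.4126,.1265],"pics/w1.png")
go([.6181,.0467,.17],.15)
cv2.imwrite("pics/w2.png",bot.camera("wrist")[:,:,::-1])
print(bot.read_position(),bot.read_joint_positions(),bot.read_clock())
np.save("E2.npy",ext("wrist"))
E
```

```text
wrist sees [[0.4134, 0.1273], [0.4094, -0.1148], [0.3407, 0.0341], [0.3221, 0.1291]]
target [0.41300254 0.12689168]
grip 0.5637852332843357 40.32255291938782
lifted 0.5644561138625878 41.372907757759094 5.8083
[0.61717374 0.04716399 0.16963351] [-4.29930730e-02  4.97606195e-01 -9.15999802e-02  9.82909459e-01
  1.52927561e-04  1.37653110e+00] 7.0
```

View pics/w2.png

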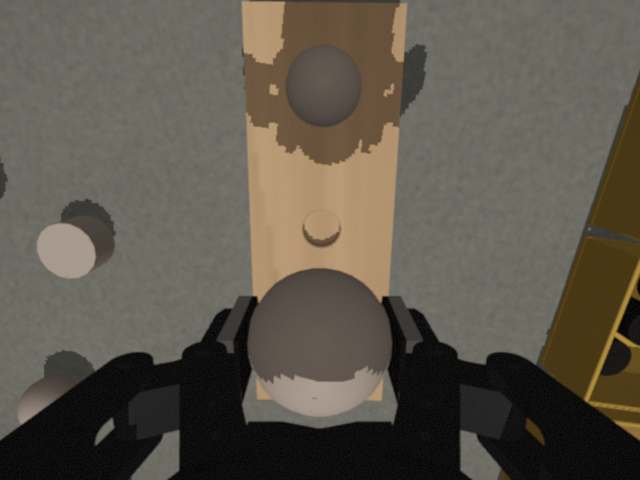

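The wrist view shows the held ball at (320,342), a dimple at (321,228) and a ball in a dimple at (323,85). I'll work out where those are.

```bash
python3 - <<'E'
from h import *
E=np.load("E2.npy")
for n,uv,z in [("dimple",(322,226),.02),("ball3",(323,85),.04),("core",(67,250),.03),("low-left",(55,400),.025),("boardend",(322,398),.02)]: print(n,plane("wrist",uv,z,E).round(4))
for h in ([.6325,-.052,.02],[.6181,.0467,.02]):
    p=E[:3,:3]@h+E[:3,3]; p=K("wrist")@p; print(p[:2]/p[2])
E
```

```text
dimple [0.6191 0.0486 0.02  ]
ball3 [0.6043 0.1475 0.04  ]
core [0.4281 0.0025 0.03  ]
low-left [ 0.4111 -0.1406  0.025 ]
boardend [ 0.6431 -0.1065  0.02  ]
[319.47859401 342.28202425]
[320.40178908 228.17407463]
```

The visible dimple is the middle one at (0.6186, 0.0475), within 2 mm of the estimate. I'll place this ball there, then pick up the second and take it to the end dimple.

```bash
cat >> h.py <<'E'
def place(xy):
    bot.move_linear([*xy,.05],speed=.15)
    print("contact",bot.move_linear([*xy,.018],speed=.03,until_force=6),bot.read_position())
    bot.wait(.2); bot.set_gripper(.8); bot.wait(.3)
    bot.move_linear([*xy,.17],speed=.12); print("placed",bot.read_clock())
E
python3 - <<'E'
from h import *
place([.6186,.0475])
m=bot.camera("wrist"); cv2.imwrite("pics/w3.png",m[:,:,::-1])
pick([.4092,-.1422],None)
go([.6328,-.0518,.17],.15)
cv2.imwrite("pics/w4.png",bot.camera("wrist")[:,:,::-1]); np.save("E4.npy",ext("wrist"))
print(bot.read_position(),bot.read_gripper_width(),bot.read_clock())
E
```

```text
contact True [0.61838043 0.04713453 0.01914867]
placed 11.1583
wrist sees [[0.3398, 0.0384], [0.6404, 0.0724]]
target [ 0.4092 -0.1422]
grip 0.5667162278722861 40.03230035305023
lifted 0.5649772705839126 41.538299918174744 16.6083
[ 0.63229443 -0.05211611  0.16976626] 0.5634495637363164 18.1833
```

View pics/w4.png

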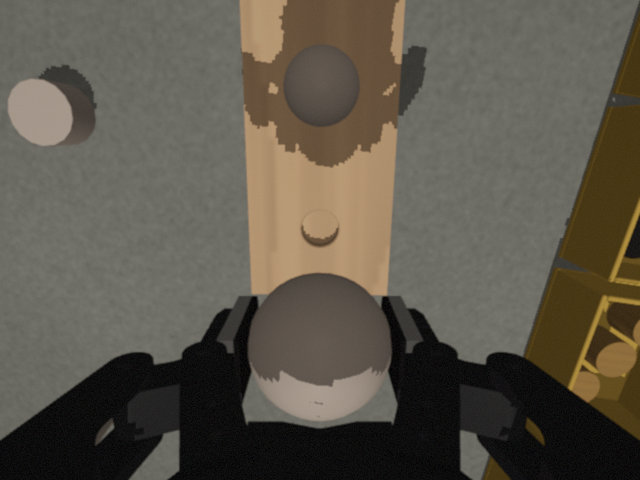

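The view shows the second ball held, the end dimple at (320,226) in the same relative spot as before, and the first ball seated at (321,85).

```bash
python3 - <<'E'
from h import *
E=np.load("E4.npy"); p=plane("wrist",(320.5,226),.02,E)[:2]; print(p)
place((p+[.6328,-.0518])/2)
bot.move_linear([.55,-.05,.25],speed=.2)
cv2.imwrite("pics/s5.png",bot.camera("scene")[200:400,120:480,::-1].repeat(2,0).repeat(2,1))
im=bot.camera("side"); cv2.imwrite("pics/side5.png",im[200:360,150:310,::-1].repeat(3,0).repeat(3,1))
for n in ("scene","side"):
  bot.camera(n)
  for d in bot.search_frame(n,"ball_a"):
    l,t,w,h=d["bbox"]; print(n,plane(n,(l+w/2,t+h/2),.04).round(4)[:2],round(d["confidence"],2))
print(bot.read_clock())
E
```

```text
[ 0.63312497 -0.05090989]
contact True [ 0.63255698 -0.05116628  0.01896766]
placed 22.35
scene [ 0.6377 -0.0534] 0.89
scene [0.3488 0.1219] 0.86
scene [0.3569 0.0294] 0.86
side [0.3376 0.0544] 0.84
side [0.6202 0.0474] 0.65
side [0.323  0.1484] 0.61
side [ 0.6336 -0.0522] 0.6
23.375
```

View pics/side5.png

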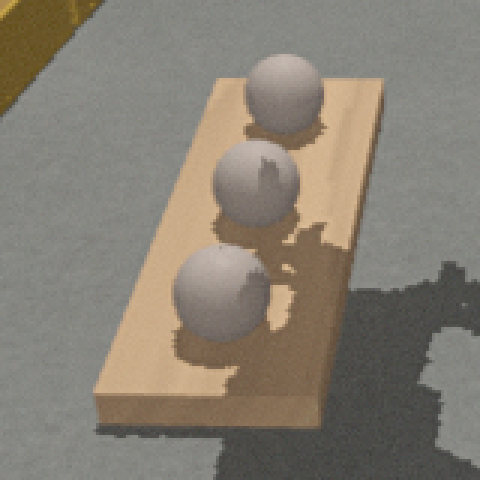

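View pics/s5.png

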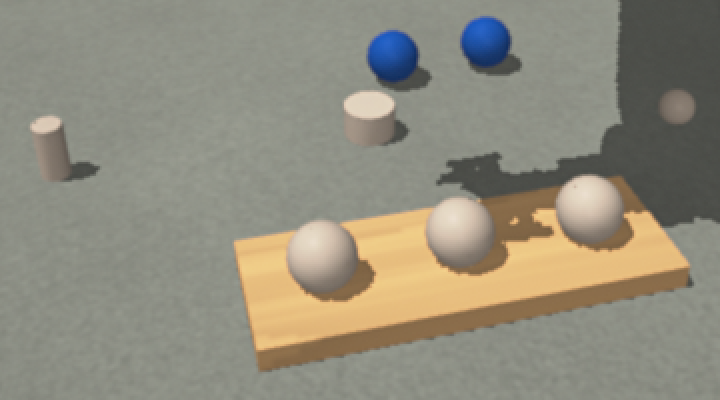

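Both views show three balls seated in the dimples (scene crop at (322,256), (460,232) and (590,210)), with the arm clear. I'm handing the job in.

```bash
python3 -c "
from cell import bot
print(bot.close_job())"
```

```text
the job is handed in; nothing more can be done
None
```

Both 50 mm balls were set gently into the two empty dimples and looked seated in both camera views, with the arm clear after about 23 s; the job is handed in, but no verdict came back.

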